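# Load the bottle mixer and press its sloping start button

## Robot

A 7-joint arm with a two-finger parallel gripper is mounted at the origin on a cart in front of the work surface, level with it; the furniture and walls round the work are solid. World frame = base frame: x ahead of the robot, y to its left, z up, the work surface at z = 0. Lengths are in m, angles in rad, forces in N, time in s.
With the tool pointing down it reaches from about 0.425 to 0.975 m from the base axis. Payload 16.7 kg.
Tool frame: the origin (TCP) lies midway between the tips of the shut fingers; the grasp point (between the pads) lies 19 mm behind it; z points along the fingers, y is the line along which they close (so a half turn about z gives the same grasp; the last joint's range is limited). The gripper opens to 85 mm and grips with 20 to 120 N. Pads are 22 mm wide; open, the fingers measure 114 mm over their backs; the gripper's body (76 mm by 85 mm) begins 54 mm behind the grasp point. The pads swing forward as they close: fully open they stand 13 mm farther back than shut.
Start: joints at [0.958, 0.426, 0.074, 1.606, -0.034, 1.111, -0.067], TCP at [0.302, -0.604, 0.231] pointing down, gripper open.
Joint ranges: [-2.85, 2.85], [-0.5, 2.14], [-1.23, 1.37], [0.21, 2.46], [-1.02, 4.16], [0.16, 2.05], [-2.73, 2.73]. Speed limits (rad/s): [1.89, 1.89, 2.39, 2.39, 3.01, 3.01, 3.01].

## Interface

Orientations are given as a unit quaternion [w, x, y, z].
In Python, from workcell import read_state, get_image, hand_in, look_for gives the robot as it stands. The module is installed in compiled form; this text tells all that it offers.
- The arm moves only by the shell command python3 -m inch 'ROWS' [OPENING] [FORCE]. ROWS is a JSON object of lists of equal length, an entry for each row: "translation": the shift along the tool's x, y, z in m, a list of three; "turn": the turn about the tool's z in rad. In form: {"translation": [[x, y, z], ...], "turn": [turn, ...]}. A call has 1 to 12 rows; each row shifts and turns the commanded pose from where the row before left it, along the tool's axes as they then stand; what a row does not reach is not made up. A row lasts 1/8 s, in which the tool goes at most 62.5 mm and 10.7 degrees, less where a joint would pass 70% of its speed; a pose out of reach is approached as far as the arm can. A call with a gripper value outside its range is refused whole. OPENING is the closure, from -1 (fully open) to 1 (shut), set as the call begins (- or left out, the last holds). The fingers move at their own pace and stop on an object; FORCE is the grip in N (left out, the last holds). Time passes only in rows, so rows that do not move let the fingers close. It gives the time, the measured TCP pose, the force, the opening and the grip force at its end, in the units of the state.
- read_state(): the state, without advancing time (a new reading comes with each control period).
- get_image(name): name is "side" or "top" or "wrist"; returns a dict with "color" (480x640x3 uint8, red, green, blue), "depth" (480x640 float32, m along the optical axis (not along the pixel's ray), 0 where there is no reading), "K" (3x3 intrinsics, pixels), "R" (3x3) and "t" (3): a world point X has camera coordinates R X + t. Camera axes: x right, y down, z forward; pixel columns grow to the right and rows downward; lengths in m; the calibration is good to about 2 mm. A picture is of the moment at which its call begins.
- hand_in(): hands the job in; it is judged then, once.
Trained networks look in a picture, given as the dict that the camera call returned (one of the last four; its "shot" number tells which), for a name from the list of things; names that differ only in an ending like _2 or _b are one class to them, and where a whole thing is asked for, a point or a joint stands for the part that bears it (a point fixed in the world has none). Each returns a list of dicts, best first, with "score" (0 to 1); they miss things now and then, are a little off and sometimes report something else, mostly with a low value. They report only what shows in the picture. A call takes as long as a camera call. They do not tell look-alikes from the thing itself.
- look_for(picture, name): "point" ([x, y, z] in m, in world coordinates, good to about 4 mm: the middle of the surface that is visible of it).
The state is a dict: "time": time; "q": joint angles; "joint_velocities": joint speeds; "tau": joint torques, N m; "ee_pos": TCP position; "eef_rot": TCP orientation; "wrist_force": force on the tool from outside, world axes, zero at the start; "wrist_torque": the same for the moment, N m; "grip_width": opening from 0.0 (shut) to 1.0 (fully open); "finger_force": force on a finger pad.
Only numpy, scipy, OpenCV 4.12 (cv2) and the standard library are available. Lean on these libraries where they do the work, as an engineer would, in place of code of your own. Each camera call takes 0.05 s, during which the arm holds its last target. There are 200 camera calls.

## Task

Stand the bottle of medium with the white cap upright in the middle of the mixer's round rubber pad and let go of it without dropping it. Then reach in at a slant under the splash hood, which bars the way from straight above, and press the green start button gently but fully down, hold it down for about half a second and let it spring back up. Leave the other things on the bench where they are, and leave the bottle standing on the pad.

Things in the scene. Friction and masses are not known exactly. Their poses are not given: they have to be found in the camera images.
- mixer: Bottle mixer, fixed: white foot 160 x 300 x 22 mm (x, y, z), a round black pad on its left (+y) half, a grey console 92 mm wide with the green button under a clear splash hood on its right half. Origin: centre of the foot's underside; x to its back, y to its left, z up. The console's face slopes: its normal (and the button's axis) is (-0.574, 0, 0.819) in these axes: 35 degrees off vertical.
- hood_edge (a point): Middle of the front edge of the hood, a level plate 86 mm wide, 10 mm thick at this edge, 280 mm above the bench, that runs from here 137 mm back. It covers the button, so a tool pointing straight down cannot get there; along the button's axis there is about 80 mm between the axis and this edge. Axes as the mixer's.
- pad_mid (a point): Centre of the top of the mixer's round rubber pad (88 mm across, top 32 mm above the bench), where the bottle is to stand; 85 mm to the left of the mixer's centre. Axes as the mixer's.
- panel_mid (a point): Where the button's axis meets the console's sloping face, 75 mm above the bench; axes as the mixer's. The button sits on a round sleeve, 48 mm across, set higher or lower each time: the released button's top stands anywhere from 34 to 56 mm from this point along the axis (-0.574, 0, 0.819) and has to be felt or seen. The sleeve is clamped and stays as set.
- start_button (a joint): How far the green push button (round, 36 mm across, black housing 52 mm across) is pressed, in m: 0 released, 0.010 fully down (counts from 0.0085). Its spring gives from about 2.4 N and takes 8 N fully down, at a hard stop, its top then still 4 mm above the housing. More than 45 N on the mixer would damage it.
- bottle_mid (a point): The bottle to be mixed: clear round bottle of cream-coloured medium, white screw cap, 58 mm across, 103 mm tall, about 0.19 kg; full width up to about 75 mm, cap 37 mm across. The point is its centre, half-way up (51.5 mm above its foot); z up. It starts upright on the bench, left or right of the mixer.
- jar_mid (a point): Bystander: culture jar with a red lid, 69 mm across, 127 mm tall, loose; the point is its centre, half-way up. It stands on the side of the mixer where the bottle does not.
- beaker_mid (a point): Bystander: small glass beaker, 47 mm across, 57 mm tall, loose, right of the mixer; the point is its centre, half-way up.
- amber_mid (a point): Bystander: small amber bottle with a black cap, 38 mm across, 68 mm tall, loose, left of the mixer; the point is its centre, half-way up.
There are look-alikes about, which are no part of the job. What is shaped like the part that bears bottle_mid but blue is not meant.

How it is judged:
On the way, in this order (a step that is already met when the one before it is completed fails the run):
1. the bottle stands upright in the middle of the pad, released, while the button is up (horizontal distance between bottle_mid and pad_mid below 0.014 m and angle between bottle_mid's own z axis and vertical below 0.1 rad and z of bottle_mid in the frame of pad_mid between 0.046 and 0.056 m and contact force between the fingers and bottle below 0.3 N and value of joint start_button below 0.002 m), for 0.2 s.
2. the button is fully down, with the bottle still on the pad (value of joint start_button above 0.0085 m and horizontal distance between bottle_mid and pad_mid below 0.014 m and angle between bottle_mid's own z axis and vertical below 0.1 rad and z of bottle_mid in the frame of pad_mid between 0.046 and 0.056 m), for 0.2 s.
3. the button has sprung back (value of joint start_button below 0.0015 m), for 0.1 s.
At the end, for the whole second after the job is handed in: The bottle stands upright (within 6 degrees) on the pad, its axis within 14 mm of the pad's centre, at rest and released; the button, after having been held fully down (8.5 mm or more of its 10 mm) for 0.2 s, is up again (pressed less than 1.5 mm) (horizontal distance between bottle_mid and pad_mid below 0.014 m and angle between bottle_mid's own z axis and vertical below 0.1 rad and z of bottle_mid in the frame of pad_mid between 0.046 and 0.056 m and contact force between the fingers and bottle below 0.3 N and value of joint start_button below 0.0015 m and linear speed of bottle below 0.02 m/s); the robot touches nothing.
It fails at once if more than 45 N between the robot and the mixer (contact force between any of the arm, the fingers and mixer above 45 N).
It fails at once if the bottle is dropped or knocked (faster than 0.4 m/s while nothing holds it) (contact force between the fingers and bottle below 0.1 N and linear speed of bottle above 0.4 m/s).
It fails at once if the bottle tips over (angle between bottle_mid's own z axis and vertical above 0.6 rad).
It fails at once if the jar, the beaker or the amber bottle is moved by more than 20 mm (distance of any of jar_mid, beaker_mid, amber_mid from where it was at the start of the episode above 0.02 m).
It also fails if it takes over 69 s, if anything falls off the work surface, if the arm or the gripper's body presses on something with over 40 N, if the wrist force passes 120 N, or if a joint passes its speed limit or range.

## Working session

There is one attempt and no reset: what is moved stays moved. The work goes in short steps, Python scripts to look and compute and a shell command to move; the robot and the scene stay as the last step left them, time stands still between calls to the robot, and variables do not carry over. Pictures are saved under pics/ and viewed, at most 10 in all, crops included, and the job is handed in when it is done.

```bash
mkdir -p pics; cat > h.py <<'E'
import numpy as np, cv2
from workcell import *
def save(p,f,crop=None,s=1):
    im=p["color"][:,:,::-1]
    if crop: a,b,c,d=crop; im=im[b:d,a:c]
    cv2.imwrite("pics/"+f,cv2.resize(im,None,fx=s,fy=s,interpolation=cv2.INTER_CUBIC))
def px(p,X):
    c=p["R"]@np.array(X)+p["t"]; u=p["K"]@c; return np.round(u[:2]/u[2]).astype(int).tolist()
def cloud(p):
    d=p["depth"]; v,u=np.mgrid[:480,:640]; K=p["K"]
    c=np.stack([(u-K[0,2])/K[0,0]*d,(v-K[1,2])/K[1,1]*d,d],-1)
    W=(c-p["t"])@p["R"]; W[d==0]=np.nan; return W
def axes():
    s=read_state(); q=s["eef_rot"]
    from scipy.spatial.transform import Rotation as Ro
    return s,Ro.from_quat([q[1],q[2],q[3],q[0]]).as_matrix()
E
python3 - <<'E'
from h import *
np.set_printoptions(precision=4,suppress=True)
s,R=axes(); print(s["time"],s["ee_pos"],R,s["grip_width"],s["wrist_force"])
for c in ["top","side"]:
    p=get_image(c); save(p,c+"1.png")
    print(c,"cam at",-p["R"].T@p["t"])
    for n in ["mixer","hood_edge","start_button","bottle_mid","jar_mid","beaker_mid","amber_mid"]:
        for r in look_for(p,n)[:3]: print(n,np.round(r["point"],3),round(r["score"],2),px(p,r["point"]))
E
```

```text
0.0 [ 0.3018 -0.6033  0.2306] [[ 0.8944  0.4473 -0.0006]
 [ 0.4473 -0.8944  0.0011]
 [-0.0001 -0.0013 -1.    ]] 1.0045680175747578 [-0.3016  0.6977  0.2985]
top cam at [ 0.3197 -0.0167  1.3964]
mixer [ 0.548 -0.027  0.028] 0.65 [319, 249]
hood_edge [ 0.542 -0.03   0.027] 0.85 [320, 251]
start_button [ 0.49  -0.082  0.119] 0.72 [342, 266]
bottle_mid [0.427 0.332 0.071] 0.74 [174, 298]
bottle_mid [ 0.49  -0.082  0.118] 0.25 [342, 266]
jar_mid [ 0.454 -0.338  0.124] 0.83 [450, 279]
beaker_mid [ 0.613 -0.348  0.021] 0.66 [440, 222]
amber_mid [0.585 0.323 0.054] 0.67 [181, 236]
side cam at [0.0684 1.0184 0.7716]
mixer [ 0.55  -0.045  0.034] 0.63 [316, 279]
hood_edge [ 0.546 -0.048  0.029] 0.84 [318, 280]
start_button [ 0.547 -0.046  0.029] 0.27 [317, 281]
bottle_mid [0.529 0.258 0.061] 0.81 [269, 339]
bottle_mid [0.415 0.256 0.064] 0.8 [317, 350]
bottle_mid [0.422 0.353 0.06 ] 0.68 [294, 381]
jar_mid [ 0.602 -0.333  0.037] 0.68 [337, 231]
jar_mid [ 0.455 -0.319  0.08 ] 0.64 [380, 228]
beaker_mid [ 0.602 -0.334  0.041] 0.49 [337, 230]
amber_mid [0.585 0.338 0.04 ] 0.74 [229, 363]
```

View pics/top1.png

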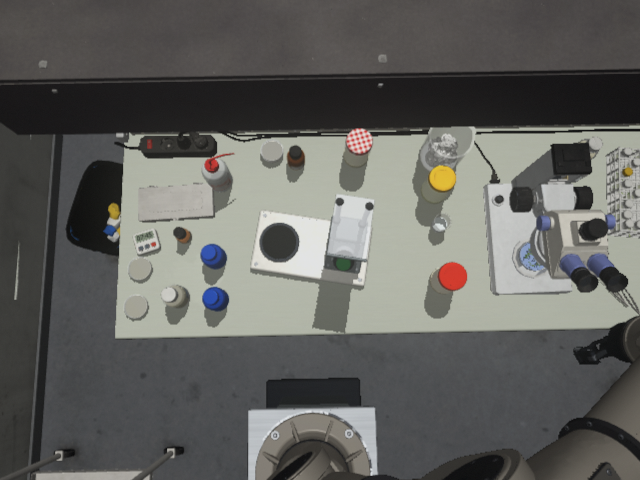

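View pics/side1.png

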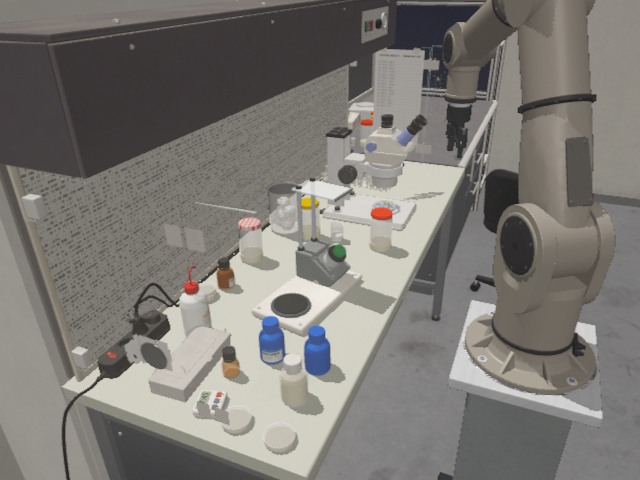

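Top view: the candidates for the bottle are the white-capped cream one at (174,296) and the two blue look-alikes at (213,256) and (215,298). The red-topped squeeze bottle at (214,170) and the flat white lids at (140,269), (136,306) and (271,152) are clearly other things. I choose (174,296) because it has the white cap and cream contents. In the side view it is at (293,380). I'll check it in a crop and measure the geometry.

```bash
python3 - <<'E'
from h import *
np.set_printoptions(precision=4,suppress=True)
for c in ["top","side"]:
    p=get_image(c); W=cloud(p); I=p["color"].astype(int); hsv=cv2.cvtColor(p["color"],cv2.COLOR_RGB2HSV)
    if c=="side": save(p,"bottle.png",(220,300,340,420),4)
    # bottle: points within 45mm of guess
    d=np.hypot(W[...,0]-.425,W[...,1]-.34)
    m=(d<.045)&(W[...,2]>.012)
    P=W[m]; print(c,"bottle n",m.sum(),"zmax",np.percentile(P[:,2],98))
    cap=P[P[:,2]>.09]; print(" cap",len(cap),cap.mean(0),cap.min(0),cap.max(0))
    # green button
    g=(hsv[...,0]>45)&(hsv[...,0]<85)&(hsv[...,1]>100)&(np.abs(W[...,0]-.5)<.08)&(np.abs(W[...,1]+.08)<.08)
    G=W[g]; print(" green",g.sum(),np.median(G,0),G.min(0),G.max(0))
    if len(G)>10:
        G0=G-np.median(G,0); G0=G0[np.linalg.norm(G0,axis=1)<.03]; u,s,vt=np.linalg.svd(G0-G0.mean(0)); print("  normal",vt[2],s)
    # pad: dark, z~.032
    k=(I.max(-1)<60)&(np.abs(W[...,2]-.032)<.006)&(np.abs(W[...,0]-.58)<.08)&(np.abs(W[...,1]-.09)<.08)
    ys,xs=np.where(k); D=W[k]
    (cx,cy),r=cv2.minEnclosingCircle(D[:,:2].astype(np.float32)); print(" pad",k.sum(),D.mean(0),(cx,cy),r)
    # foot: white at z~.022
    f=(I.min(-1)>150)&(np.abs(W[...,2]-.022)<.005)&(np.abs(W[...,0]-.55)<.16)&(np.abs(W[...,1]+.02)<.2)
    n,l,st,ce=cv2.connectedComponentsWithStats(f.astype(np.uint8)); b=1+np.argmax(st[1:,4]); F=W[l==b][:,:2]
    print(" foot",cv2.minAreaRect((F*1000).astype(np.float32)), cv2.boxPoints(cv2.minAreaRect((F*1000).astype(np.float32))).round().tolist())
    h=(W[...,2]>.255)&(W[...,2]<.36)&(np.abs(W[...,0]-.57)<.15)&(np.abs(W[...,1]+.08)<.1)
    H=W[h]; print(" hood",h.sum(),H.min(0) if len(H) else 0,H.max(0) if len(H) else 0)
    if len(H)>20:
        H2=H[(H[:,2]>.27)&(H[:,2]<.295)]; r=cv2.minAreaRect((H2[:,:2]*1000).astype(np.float32)); print(r,cv2.boxPoints(r).round().tolist())
E
```

```text
top bottle n 542 zmax 0.10752895258478416
 cap 203 [0.4317 0.3369 0.1025] [0.4141 0.3197 0.0906] [0.4502 0.3557 0.1128]
 green 4 [ 0.4994 -0.0779  0.1235] [ 0.4907 -0.084   0.1152] [ 0.5061 -0.0765  0.1275]
 pad 828 [0.5685 0.0755 0.0321] (0.5685608386993408, 0.07573799043893814) 0.04346579313278198
 foot ((564.6327514648438, 47.15445327758789), (188.06065368652344, 156.25865173339844), 79.9950180053711) [[471.0, -32.0], [625.0, -59.0], [658.0, 126.0], [504.0, 153.0]]
 hood 2503 [ 0.4764 -0.1458  0.2755] [ 0.6259 -0.0401  0.2945]
((551.0307006835938, -93.62334442138672), (84.85643768310547, 138.6118927001953), 79.69111633300781) [[475.0, -123.0], [612.0, -148.0], [627.0, -64.0], [490.0, -39.0]]
side bottle n 1180 zmax 0.10435536097861947
 cap 267 [0.4283 0.3442 0.1007] [0.4116 0.319  0.0901] [0.4478 0.3599 0.1067]
 green 101 [ 0.4954 -0.0733  0.1192] [ 0.4807 -0.092   0.1079] [ 0.511  -0.0633  0.1315]
  normal [-0.436   0.3447  0.8313] [0.0869 0.0793 0.0357]
 pad 0 [nan nan nan] (0.0, 0.0) 0.0
 foot ((552.2356567382812, -4.3365936279296875), (300.81689453125, 160.70663452148438), 80.06605529785156) [[447.0, -139.0], [605.0, -166.0], [657.0, 130.0], [499.0, 158.0]]
 hood 804 [ 0.4743 -0.1411  0.2553] [ 0.6227 -0.0363  0.2924]
((548.654296875, -89.63119506835938), (89.69627380371094, 139.7120361328125), 81.61804962158203) [[473.0, -124.0], [611.0, -144.0], [624.0, -55.0], [486.0, -35.0]]<stdin>:19: RuntimeWarning: Mean of empty slice.
  ret = um.true_divide(
```

View pics/bottle.png

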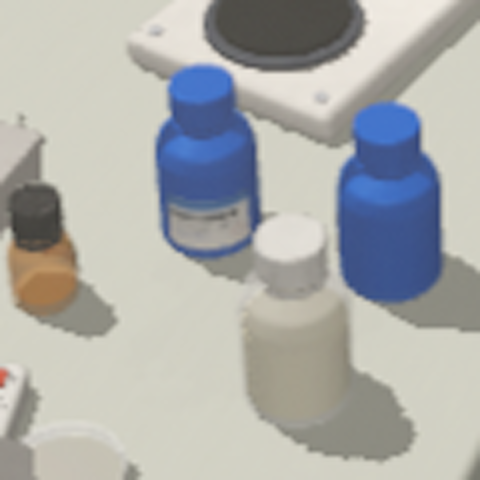

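The crop shows the white-capped cream bottle standing clear at about (293,325), with both blue look-alikes behind it. Measured: bottle ≈ (0.431, 0.338), mixer centre ≈ (0.552, -0.004), yaw ≈ -10°. First I rise and turn the tool, so that tool x = world +y and tool y = world +x.

```bash
python3 -m inch '{"translation":[[0,0,-0.025],[0,0,-0.025],[0,0,-0.025],[0,0,-0.025],[0,0,-0.025],[0,0,-0.025],[0,0,-0.025]],"turn":[-0.158,-0.158,-0.158,-0.158,-0.158,-0.158,-0.158]}' -1 40
python3 -m inch '{"translation":[[0.05,0.014,0],[0.05,0.014,0],[0.05,0.014,0],[0.05,0.014,0],[0.05,0.014,0],[0.05,0.014,0],[0.05,0.014,0],[0.05,0.014,0],[0.05,0.014,0],[0.05,0.014,0],[0.05,0.014,0],[0.05,0.014,0]],"turn":[0,0,0,0,0,0,0,0,0,0,0,0]}'
python3 - <<'E'
from h import *
s,R=axes(); print(s["time"],s["ee_pos"],R.round(3).tolist(),s["q"])
E
```

```text
time: 1.78
ee_pos: [0.3018, -0.6036, 0.4072]
eef_rot: [0.0, 0.706, 0.709, -0.0]
wrist_force: [0.1, 0.8, 0.0]
grip_width: 1.004
finger_force: 0.0
time: 3.28
ee_pos: [0.4707, -0.0022, 0.4066]
eef_rot: [0.0, 0.708, 0.707, 0.0]
wrist_force: [0.8, -0.8, 0.3]
grip_width: 0.997
finger_force: 0.0
3.275 [ 0.47067301 -0.00223093  0.40664181] [[0.001, 1.0, 0.001], [1.0, -0.001, -0.0], [-0.0, 0.001, -1.0]] [ 5.24684194e-01 -2.38993098e-03 -6.43759725e-01  1.76085974e+00
 -9.64917856e-04  1.38193287e+00 -1.20221340e-01]
```

```bash
python3 -m inch '{"translation":[[0.05,-0.006,0],[0.05,-0.006,0],[0.05,-0.006,0],[0.05,-0.006,0],[0.05,-0.006,0.03],[0.05,-0.005,0.05],[0.04,-0.005,0.05],[0,0,0.05],[0,0,0],[0,0,0]],"turn":[0,0,0,0,0,0,0,0,0,0]}'
python3 - <<'E'
from h import *
np.set_printoptions(precision=4,suppress=True)
s,R=axes(); print(s["ee_pos"],s["q"])
p=get_image("wrist"); save(p,"wrist1.png"); W=cloud(p)
d=np.hypot(W[...,0]-.431,W[...,1]-.338); m=(d<.045)&(W[...,2]>.094)&(W[...,2]<.115)
P=W[m]; print("wrist cap",len(P),P.mean(0),P.min(0),P.max(0))
for r in look_for(p,"bottle_mid")[:3]: print(r["point"],r["score"],px(p,r["point"]))
p=get_image("top"); W=cloud(p); d=np.hypot(W[...,0]-.431,W[...,1]-.338); m=(d<.045)&(W[...,2]>.098)&(W[...,2]<.112); P=W[m]; print("top",len(P),P.mean(0) if len(P) else 0)
E
```

```text
time: 4.53
ee_pos: [0.4324, 0.3295, 0.2355]
eef_rot: [0.0, 0.708, 0.707, 0.001]
wrist_force: [-0.1, 0.6, 0.9]
grip_width: 1.002
finger_force: 0.0
[0.4324 0.3295 0.2355] [ 0.0001  0.3327 -0.9275  1.8551  0.2983  1.099  -1.0401]
wrist cap 2021 [0.4329 0.339  0.102 ] [0.4148 0.3202 0.0941] [0.4513 0.3564 0.1042]
[0.5219, 0.2633, 0.069] 0.97 [427, 297]
[0.4306, 0.3507, 0.0888] 0.87 [319, 199]
[0.4193, 0.2501, 0.0716] 0.64 [306, 313]
top 0 0
```

View pics/wrist1.png

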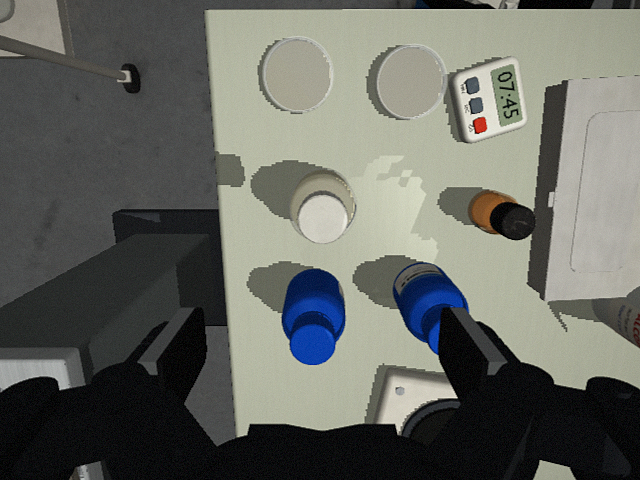

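The wrist view shows the white cap at (324,217), and the depth data puts it at (0.433, 0.338). The blue bottles are below it at (313,310) and (430,300), clear of the fingers' closing line. I'll descend and grip.

```bash
python3 -m inch '{"translation":[[0.0085,0,0],[0,0,0.03],[0,0,0.03],[0,0,0.03],[0,0,0.03],[0,0,0.03],[0,0,0.025],[0,0,0.0145],[0,0,0.01],[0,0,0],[0,0,0]],"turn":[0,0,0,0,0,0,0,0,0,0,0]}'
python3 -m inch '{"translation":[[0,0,0],[0,0,0],[0,0,0],[0,0,0],[0,0,0],[0,0,0]],"turn":[0,0,0,0,0,0]}' 1 30
```

```text
time: 6.05
ee_pos: [0.432, 0.3381, 0.0348]
eef_rot: [0.0, 0.707, 0.707, 0.001]
wrist_force: [0.6, 0.6, 0.1]
grip_width: 1.0
finger_force: 0.0
time: 6.8
ee_pos: [0.4321, 0.3378, 0.0347]
eef_rot: [0.0, 0.708, 0.707, 0.0]
wrist_force: [-0.0, -1.9, 8.1]
grip_width: 0.654
finger_force: 30.3
```

```bash
python3 -m inch '{"translation":[[0,0,-0.01],[0,0,-0.03],[0,0,-0.04],[0,0,-0.04],[0,0,-0.03],[0,0,0],[0,0,0]],"turn":[0,0,0,0,0,0,0]}'
python3 -m inch '{"translation":[[-0.015,0.0075,0],[-0.03,0.015,0],[-0.035,0.018,0],[-0.035,0.018,0],[-0.035,0.018,0],[-0.035,0.018,0],[-0.035,0.018,0],[-0.025,0.0145,0],[-0.015,0.008,0],[0,0,0],[0,0,0]],"turn":[0,0,0,0,0,0,0,0,0,0,0]}'
python3 - <<'E'
from h import *
np.set_printoptions(precision=4,suppress=True)
for c in ["top","side"]:
    p=get_image(c); W=cloud(p); hsv=cv2.cvtColor(p["color"],cv2.COLOR_RGB2HSV)
    if c=="side": save(p,"carry.png",(200,150,440,330),3)
    q=px(p,[.568,.078,.032]); print(c,q)
    for r in look_for(p,"bottle_mid")[:3]: print(np.round(r["point"],3),r["score"],px(p,r["point"]))
E
```

```text
time: 7.68
ee_pos: [0.4314, 0.3372, 0.1836]
eef_rot: [0.0, 0.708, 0.707, -0.0]
wrist_force: [0.6, 0.1, -4.0]
grip_width: 0.651
finger_force: 33.1
time: 9.05
ee_pos: [0.5657, 0.0787, 0.1839]
eef_rot: [-0.0, 0.707, 0.707, 0.0]
wrist_force: [0.2, 0.3, -3.1]
grip_width: 0.653
finger_force: 33.1
top [278, 242]
[0.525 0.238 0.072] 0.86 [212, 257]
[0.42  0.23  0.072] 0.71 [215, 299]
[ 0.549 -0.095  0.282] 0.52 [351, 228]
side [290, 302]
[0.524 0.256 0.058] 0.96 [272, 340]
[0.416 0.255 0.06 ] 0.81 [317, 351]
[0.555 0.1   0.204] 0.77 [288, 248]
```

View pics/carry.png

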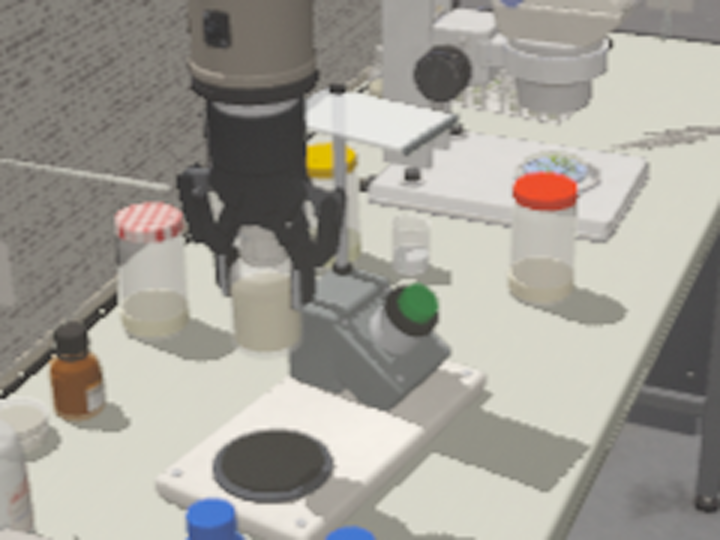

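The carried bottle hangs upright at crop (265,300). The pad at (272,463) is free. Lowering now.

```bash
python3 -m inch '{"translation":[[-0.001,0.002,0.01],[0,0,0.03],[0,0,0.03],[0,0,0.02],[0,0,0.015],[0,0,0.007],[0,0,0.002],[0,0,0],[0,0,0]],"turn":[0,0,0,0,0,0,0,0,0]}'
python3 -m inch '{"translation":[[0,0,0.001],[0,0,0.001],[0,0,0.001],[0,0,0]],"turn":[0,0,0,0]}'
```

```text
time: 10.38
ee_pos: [0.5687, 0.0766, 0.0707]
eef_rot: [0.0, 0.708, 0.707, 0.0]
wrist_force: [0.5, 0.4, -2.5]
grip_width: 0.649
finger_force: 33.1
time: 10.88
ee_pos: [0.5683, 0.0766, 0.067]
eef_rot: [-0.0, 0.707, 0.707, -0.0]
wrist_force: [0.5, -0.8, -2.1]
grip_width: 0.651
finger_force: 33.1
```

```bash
python3 -m inch '{"translation":[[-0.0,0,0.001],[0,0,0]],"turn":[0,0]}'
python3 -m inch '{"translation":[[0,0,0.001],[0,0,0]],"turn":[0,0]}'
python3 - <<'E'
from h import *
p=get_image("side"); W=cloud(p); save(p,"low.png",(230,220,350,320),5)
E
```

```text
time: 11.12
ee_pos: [0.5685, 0.0766, 0.0667]
eef_rot: [0.0, 0.707, 0.707, -0.0]
wrist_force: [-4.2, -2.4, 10.4]
grip_width: 0.651
finger_force: 34.2
time: 11.38
ee_pos: [0.5686, 0.0766, 0.0666]
eef_rot: [0.001, 0.708, 0.707, -0.0]
wrist_force: [-8.9, -3.4, 28.1]
grip_width: 0.653
finger_force: 35.8
```

View pics/low.png

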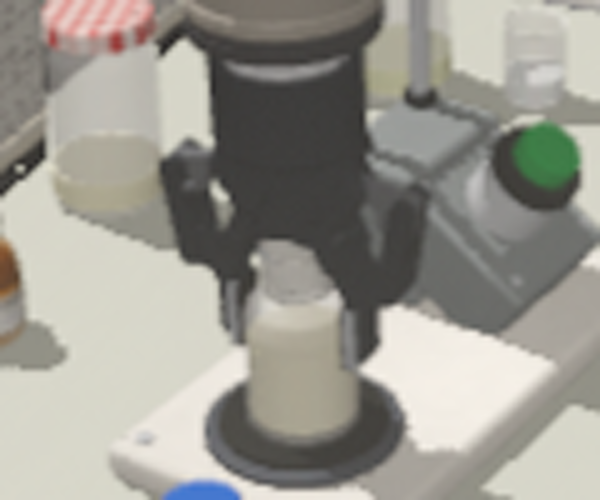

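The bottle stands on the pad, centred (crop about (303,400)). I'll ease off the force and release.

```bash
python3 -m inch '{"translation":[[0,0,-0.001],[0,0,-0.0007],[0,0,0]],"turn":[0,0,0]}'
python3 -m inch '{"translation":[[0,0,0],[0,0,0],[0,0,0],[0,0,0],[0,0,0],[0,0,0]],"turn":[0,0,0,0,0,0]}' -1
python3 -m inch '{"translation":[[0,0,-0.01],[0,0,-0.02],[0,0,-0.03],[0,0,-0.04],[0,0,-0.05],[0,0,-0.05],[0,0,-0.05],[0,0,-0.05],[0,0,-0.05]],"turn":[0,0,0,0,0,0,0,0,0]}'
```

```text
time: 11.8
ee_pos: [0.5684, 0.0765, 0.0668]
eef_rot: [-0.0, 0.707, 0.707, 0.0]
wrist_force: [-0.8, -0.3, 1.5]
grip_width: 0.654
finger_force: 33.4
time: 12.55
ee_pos: [0.5684, 0.0765, 0.0668]
eef_rot: [-0.0, 0.707, 0.707, -0.0]
wrist_force: [0.1, -0.6, 0.6]
grip_width: 0.997
finger_force: 0.0
time: 13.68
ee_pos: [0.5675, 0.077, 0.4202]
eef_rot: [0.0, 0.707, 0.707, 0.0]
wrist_force: [0.7, 1.2, -0.2]
grip_width: 1.004
finger_force: 0.0
```

The bottle is released. The moves have no tilt command, so I'll test whether the arm tilts the tool at its reach limit, in free space high up. First I'll check the space and the placed bottle.

```bash
python3 - <<'E'
from h import *
np.set_printoptions(precision=3,suppress=True)
print(read_state()["q"])
for c in ["side","top"]:
    p=get_image(c); W=cloud(p)
    m=(W[...,2]>.45)&(W[...,0]>.62); P=W[m]
    if len(P): print(c,"high stuff",len(P),np.percentile(P,[1,5,50,95,99],axis=0))
    m=(np.hypot(W[...,0]-.568,W[...,1]-.077)<.04)&(W[...,2]>.12)&(W[...,2]<.15); P=W[m]
    if len(P): print("cap",len(P),(P.min(0)+P.max(0))/2,P.max(0))
    for r in look_for(p,"bottle_mid")[:4]: print(np.round(r["point"],3),round(r["score"],2))
E
```

```text
[ 0.484  0.241 -0.889  1.533  0.188  1.456 -0.412]
side high stuff 47659 [[ 0.651 -2.622  0.46 ]
 [ 0.678 -1.084  0.507]
 [ 0.681  0.324  0.615]
 [ 0.915  0.501  0.709]
 [ 0.95   0.502  0.728]]
cap 165 [0.566 0.081 0.13 ] [0.583 0.1   0.138]
[0.416 0.254 0.061] 0.94
[0.558 0.093 0.091] 0.79
top high stuff 79264 [[ 0.68  -0.513  0.513]
 [ 0.681 -0.453  0.539]
 [ 0.699 -0.039  0.705]
 [ 0.786  0.394  0.708]
 [ 0.796  0.447  0.709]]
[0.526 0.239 0.072] 0.82
[0.418 0.23  0.078] 0.64
[ 0.546 -0.098  0.281] 0.26
```

```bash
python3 -m inch '{"translation":[[-0.032,-0.0175,-0.05],[-0.032,-0.0175,-0.05],[-0.032,-0.0175,-0.05],[-0.032,-0.0175,-0.05],[-0.032,-0.0175,-0.05],[0,0,-0.05],[0,0,-0.05],[0,0,0]],"turn":[0,0,0,0,0,0,0,0]}'
python3 -c "
from h import *
s,R=axes(); print(s['q'].round(3) if hasattr(s['q'],'round') else s['q'],R[:,2])"
```

```text
time: 14.88
ee_pos: [0.4852, -0.0816, 0.714]
eef_rot: [-0.001, 0.706, 0.708, -0.006]
wrist_force: [0.2, 0.6, 0.6]
grip_width: 1.001
finger_force: 0.0
[ 0.5    0.122 -0.567  1.002  0.081  2.047 -0.026] [-0.01008762 -0.00748532 -0.9999211 ]
```

q6 is now at its limit (2.05), so any further rise should force a tilt.

```bash
python3 -m inch '{"translation":[[0,0,-0.03],[0,0,-0.03],[0,0,-0.03],[0,0,0]],"turn":[0,0,0,0]}'
python3 -c "
from h import *
s,R=axes(); print(np.round(s['q'],3),R[:,2])"
```

```text
time: 15.38
ee_pos: [0.4931, -0.0817, 0.713]
eef_rot: [-0.001, 0.706, 0.708, -0.015]
wrist_force: [0.7, 0.0, -0.7]
grip_width: 1.003
finger_force: 0.0
[0.007 0.106 0.017 1.01  0.021 2.047 0.036] [-0.02194762 -0.01983915 -0.99956226]
```

```bash
for i in 1; do python3 -m inch '{"translation":[[0,-0.05,0],[0,-0.05,0],[0,-0.05,0],[0,0,0]],"turn":[0,0,0,0]}'; done
python3 -c "
from h import *
s,R=axes(); print(np.round(s['q'],3),R[:,2])"
```

```text
time: 15.88
ee_pos: [0.3678, -0.0862, 0.7172]
eef_rot: [0.001, 0.708, 0.706, -0.011]
wrist_force: [0.1, -1.2, 0.4]
grip_width: 1.006
finger_force: 0.0
[ 0.219 -0.108 -0.144  1.214  0.003  2.048  0.075] [-0.01492311 -0.0173652  -0.99973784]
```

```bash
python3 -m inch '{"translation":[[0,0,-0.06],[0,0,-0.06],[0,0,-0.06],[0,0,-0.06],[0,0,0]],"turn":[0,0,0,0,0]}'
python3 -c "
from h import *
s,R=axes(); print(np.round(s['q'],3),R[:,2])"
python3 -m inch '{"translation":[[0,0,0.05],[0,0,0.05],[0,0,0]],"turn":[0,0,0]}'
python3 -c "
from h import *
s,R=axes(); print(np.round(s['q'],3),R[:,2])"
```

```text
time: 16.5
ee_pos: [0.3629, -0.0884, 0.7445]
eef_rot: [0.024, 0.709, 0.705, 0.006]
wrist_force: [-0.7, -0.8, -0.4]
grip_width: 1.002
finger_force: 0.0
[ 0.875 -0.119 -0.655  1.141 -0.063  2.048  0.186] [ 0.04167555 -0.02591108 -0.99879516]
time: 16.88
ee_pos: [0.3662, -0.0894, 0.642]
eef_rot: [0.021, 0.707, 0.707, 0.005]
wrist_force: [-0.2, -0.3, 0.6]
grip_width: 0.995
finger_force: 0.0
[ 0.881 -0.201 -0.608  1.426 -0.106  1.838  0.25 ] [ 0.03645525 -0.02368917 -0.99905447]
```

The commanded pose re-anchors to where the arm actually got. A push at the limit tilted the tool 0.04 rad forward, and the tilt stayed after coming down, so tilt can be built up this way.

```bash
python3 -m inch '{"translation":[[0,0,-0.06],[0,0,-0.06],[0,0,-0.06],[0,0,-0.06],[0,0,-0.06],[0,0,-0.06],[0,0,-0.06],[0,0,-0.06],[0,0,-0.06],[0,0,-0.06],[0,0,-0.06],[0,0,-0.06]],"turn":[0,0,0,0,0,0,0,0,0,0,0,0]}'
python3 -c "
from h import *
s,R=axes(); print(np.round(s['q'],3),R[:,2])"
```

```text
time: 18.38
ee_pos: [0.3501, -0.0654, 0.9419]
eef_rot: [0.22, 0.684, 0.687, 0.11]
wrist_force: [-0.2, -0.3, 0.5]
grip_width: 0.999
finger_force: 0.0
[ 0.694 -0.146 -0.555  0.728  0.016  2.049  0.141] [ 0.45296402 -0.14871471 -0.87903784]
```

```bash
python3 -m inch '{"translation":[[0,0,-0.06],[0,0,-0.06],[0,0,-0.03],[0,0,0]],"turn":[0,0,0,0]}' 1 30
python3 -c "
from h import *
s,R=axes(); print(np.round(s['q'],3),R)"
```

```text
time: 18.88
ee_pos: [0.3381, -0.0541, 0.9712]
eef_rot: [0.249, 0.678, 0.68, 0.123]
wrist_force: [-0.3, -1.1, 0.6]
grip_width: 0.145
finger_force: 0.0
[ 1.065 -0.175 -0.741  0.654 -0.116  2.049  0.217] [[ 0.04448414  0.86191835  0.50509199]
 [ 0.98404354  0.04938371 -0.17093729]
 [-0.17227731  0.50463651 -0.84596839]]
```

The tool now tilts 32°, within 6° of the button's axis, and the fingers are shut. I'll descend in front of the mixer to a standoff on the button's axis.

```bash
python3 -m inch '{"translation":[[0.009,-0.021,0.047],[0.009,-0.021,0.047],[0.009,-0.021,0.047],[0.009,-0.021,0.047],[0.009,-0.021,0.047],[0.009,-0.021,0.047],[0.009,-0.021,0.047],[0.009,-0.021,0.047],[0.009,-0.021,0.047],[0.009,-0.021,0.047],[0.009,-0.021,0.047],[0,0,0]],"turn":[0,0,0,0,0,0,0,0,0,0,0,0]}'
cat > go.py <<'E'
from h import *
import sys
np.set_printoptions(precision=4,suppress=True)
s,R=axes(); t=np.array(eval(sys.argv[1])); print(s["time"],np.round(s["q"],3),"pos",s["ee_pos"],"\n",R,"\ntool delta",R.T@(t-s["ee_pos"]))
E
python3 go.py '[.422,-.057,.243]'
```

```text
time: 20.38
ee_pos: [0.3945, -0.0563, 0.4992]
eef_rot: [0.239, 0.683, 0.681, 0.115]
wrist_force: [-0.1, 0.2, 0.6]
grip_width: -0.0
finger_force: 0.0
20.375 [ 0.099 -0.492 -0.199  2.024  0.14   1.114 -0.133] pos [ 0.3945 -0.0563  0.4992] 
 [[ 0.046   0.8747  0.4824]
 [ 0.9846  0.0419 -0.1698]
 [-0.1687  0.4828 -0.8593]] 
tool delta [ 0.0438 -0.0997  0.2335]
```

```bash
python3 -m inch '{"translation":[[0.009,-0.020,0.047],[0.009,-0.020,0.047],[0.009,-0.020,0.047],[0,0,0]],"turn":[0,0,0,0]}'
python3 go.py '[.422,-.057,.243]'
```

```text
time: 20.88
ee_pos: [0.4129, -0.0569, 0.3471]
eef_rot: [0.24, 0.683, 0.68, 0.116]
wrist_force: [0.0, 0.2, 1.2]
grip_width: 0.0
finger_force: 0.0
20.875 [ 0.128 -0.407 -0.262  2.294  0.196  0.767 -0.252] pos [ 0.4129 -0.0569  0.3471] 
 [[ 0.0489  0.8735  0.4844]
 [ 0.9845  0.0395 -0.1708]
 [-0.1683  0.4853 -0.858 ]] 
tool delta [ 0.0179 -0.0425  0.0937]
```

```bash
python3 -m inch '{"translation":[[0.009,-0.021,0.045],[0.009,-0.021,0.045],[0,0,0]],"turn":[0,0,0]}'
python3 go.py '[.422,-.057,.243]'
python3 - <<'E'
from h import *
np.set_printoptions(precision=4,suppress=True)
for c in ["side","top","wrist"]:
    p=get_image(c); W=cloud(p); hsv=cv2.cvtColor(p["color"],cv2.COLOR_RGB2HSV)
    if c!="top": save(p,c+"_so.png",(150,130,470,370) if c=="side" else None,2 if c=="side" else 1)
    g=(hsv[...,0]>45)&(hsv[...,0]<85)&(hsv[...,1]>100)&(np.abs(W[...,0]-.5)<.06)&(np.abs(W[...,1]+.08)<.06)
    G=W[g]; print(c,g.sum(),np.median(G,0) if len(G) else 0)
    if len(G)>50:
        a=np.array([-.565,.0997,.819]); P0=np.array([.526,-.088,.075]); h=(G-P0)@a; k=h>np.percentile(h,70)-.003
        T=G[k]; print(" top: s",np.percentile(h,[10,50,80,95]),"centre",(T.min(0)+T.max(0))/2,T.mean(0))
    for r in look_for(p,"start_button")[:2]: print(np.round(r["point"],3),round(r["score"],2))
    for r in look_for(p,"bottle_mid")[:3]: print(" bottle",np.round(r["point"],3),round(r["score"],2))
E
```

```text
time: 21.25
ee_pos: [0.4216, -0.0566, 0.2474]
eef_rot: [0.241, 0.684, 0.679, 0.116]
wrist_force: [1.2, -0.2, 0.9]
grip_width: 0.002
finger_force: 0.0
21.25 [ 0.211 -0.271 -0.376  2.439  0.334  0.502 -0.439] pos [ 0.4216 -0.0566  0.2474] 
 [[ 0.0503  0.8729  0.4852]
 [ 0.9844  0.0386 -0.1715]
 [-0.1685  0.4863 -0.8574]] 
tool delta [ 0.0003 -0.0018  0.004 ]
side 103 [ 0.4946 -0.0731  0.1195]
 top: s [0.0483 0.0564 0.0587 0.061 ] centre [ 0.4935 -0.0777  0.1221] [ 0.4929 -0.0769  0.1217]
[ 0.497 -0.081  0.122] 0.51
 bottle [0.556 0.093 0.089] 0.96
 bottle [0.413 0.258 0.061] 0.94
 bottle [ 0.497 -0.072  0.123] 0.36
top 14 [ 0.49   -0.085   0.1197]
[ 0.489 -0.08   0.12 ] 0.57
[ 0.535 -0.039  0.024] 0.22
 bottle [0.558 0.075 0.103] 0.84
 bottle [0.525 0.238 0.073] 0.77
 bottle [0.42  0.229 0.072] 0.59
wrist 1899 [ 0.4958 -0.0815  0.1194]
 top: s [0.0431 0.0553 0.056  0.0566] centre [ 0.4951 -0.0836  0.1925] [ 0.4946 -0.0828  0.1205]
[ 0.49  -0.082  0.123] 0.8
 bottle [0.555 0.064 0.097] 0.67
```

View pics/side_so.png

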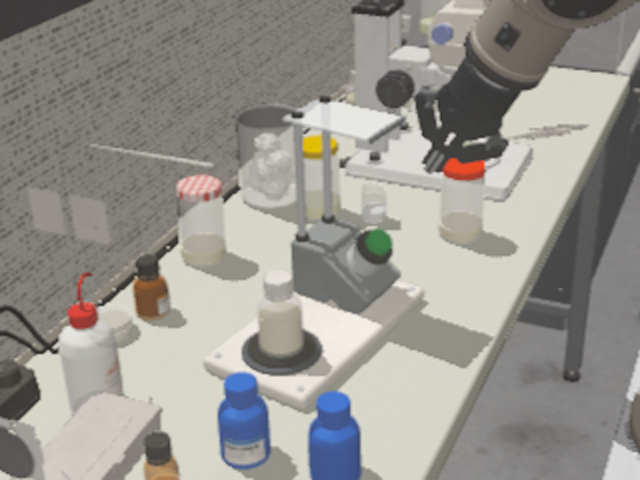

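View pics/wrist_so.png

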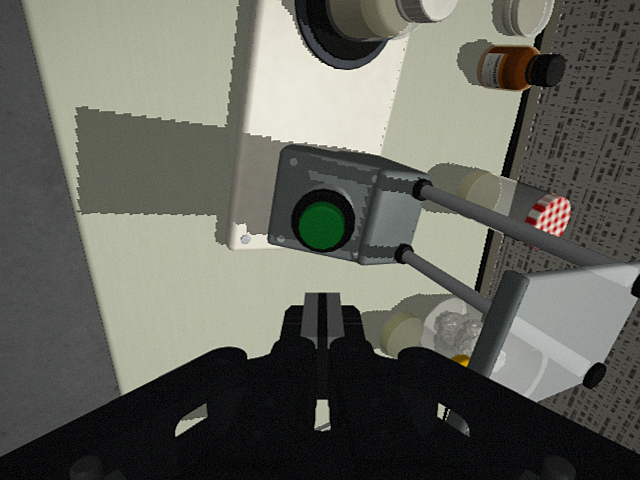

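Side view: the bottle stands upright on the pad at (281,315) and the gripper is at a slant in front of the hood. Wrist view: the green button is at (323,224), with its top near (0.495, -0.0825, 0.1205), nearly straight along the tool's z. The hood, at (530,340), stays off to the side. Approaching.

```bash
python3 -m inch '{"translation":[[0,0,0.02],[0,0,0.025],[0,0,0.025],[0,0,0]],"turn":[0,0,0,0]}'
python3 go.py '[.495,-.0825,.1205]'
```

```text
time: 22.2
ee_pos: [0.4545, -0.0691, 0.1855]
eef_rot: [0.24, 0.684, 0.679, 0.116]
wrist_force: [-0.2, -0.8, -0.2]
grip_width: -0.0
finger_force: 0.0
22.2 [ 0.429 -0.075 -0.572  2.457  0.671  0.332 -0.753] pos [ 0.4545 -0.0691  0.1855] 
 [[ 0.0515  0.8732  0.4846]
 [ 0.9846  0.0367 -0.1707]
 [-0.1669  0.486  -0.8579]] 
tool delta [-0.0003  0.0033  0.0777]
```

```bash
python3 -m inch '{"translation":[[0,0.001,0.02],[0,0.001,0.02],[0,0.001,0.015],[0,0,0]],"turn":[0,0,0,0]}'
python3 go.py '[.495,-.0825,.1205]'
```

```text
time: 22.7
ee_pos: [0.4843, -0.078, 0.1412]
eef_rot: [0.241, 0.684, 0.679, 0.116]
wrist_force: [0.0, 0.6, 0.1]
grip_width: -0.002
finger_force: 0.0
22.7 [ 0.438  0.093 -0.59   2.448  1.189  0.314 -1.241] pos [ 0.4843 -0.078   0.1412] 
 [[ 0.0511  0.8721  0.4866]
 [ 0.9844  0.0381 -0.1718]
 [-0.1684  0.4878 -0.8566]] 
tool delta [-0.0003 -0.0009  0.0238]
```

```bash
python3 -m inch '{"translation":[[0,0,0.006],[0,0,0.006],[0,0,0.005],[0,0,0]],"turn":[0,0,0,0]}'
python3 -m inch '{"translation":[[0,0,0.003],[0,0,0]],"turn":[0,0]}'
python3 -m inch '{"translation":[[0,0,0.003],[0,0,0]],"turn":[0,0]}'
python3 go.py '[.495,-.0825,.1205]'
```

```text
time: 23.2
ee_pos: [0.4925, -0.0809, 0.1274]
eef_rot: [0.242, 0.683, 0.679, 0.117]
wrist_force: [0.3, -0.5, -0.2]
grip_width: 0.003
finger_force: 0.0
time: 23.45
ee_pos: [0.4941, -0.0813, 0.1242]
eef_rot: [0.241, 0.684, 0.679, 0.117]
wrist_force: [-0.2, 0.7, -0.1]
grip_width: 0.003
finger_force: 0.0
time: 23.7
ee_pos: [0.4957, -0.0817, 0.1213]
eef_rot: [0.241, 0.684, 0.679, 0.117]
wrist_force: [-0.5, 0.6, 3.4]
grip_width: 0.0
finger_force: 1.5
23.7 [ 0.421  0.162 -0.571  2.444  1.395  0.323 -1.432] pos [ 0.4957 -0.0817  0.1213] 
 [[ 0.0508  0.8717  0.4873]
 [ 0.9846  0.038  -0.1705]
 [-0.1672  0.4885 -0.8564]] 
tool delta [-0.0007 -0.0011  0.0005]
```

Contact is felt. Pressing on in small steps.

```bash
python3 -m inch '{"translation":[[0,0,0.003],[0,0,0.003],[0,0,0.002],[0,0,0]],"turn":[0,0,0,0]}'
python3 -m inch '{"translation":[[0,0,0.001],[0,0,0]],"turn":[0,0]}'
```

```text
time: 24.2
ee_pos: [0.5002, -0.0826, 0.1147]
eef_rot: [0.241, 0.683, 0.679, 0.118]
wrist_force: [-1.2, 2.7, 8.1]
grip_width: -0.004
finger_force: 3.7
time: 24.45
ee_pos: [0.5007, -0.0827, 0.114]
eef_rot: [0.241, 0.683, 0.679, 0.118]
wrist_force: [-3.1, 4.1, 13.2]
grip_width: -0.0
finger_force: 6.6
```

```bash
python3 -m inch '{"translation":[[0,0,0.0007],[0,0,0]],"turn":[0,0]}'; python3 -m inch '{"translation":[[0,0,0],[0,0,0]],"turn":[0,0]}'
```

```text
time: 24.7
ee_pos: [0.501, -0.0827, 0.1137]
eef_rot: [0.242, 0.683, 0.679, 0.118]
wrist_force: [-13.4, 5.7, 26.0]
grip_width: 0.007
finger_force: 14.7
time: 24.95
ee_pos: [0.501, -0.0827, 0.1138]
eef_rot: [0.242, 0.683, 0.679, 0.118]
wrist_force: [-11.7, 6.7, 25.4]
grip_width: -0.003
finger_force: 14.2
```

Hard stop reached at about 29 N. I'll hold a moment longer, then back out along the same line.

```bash
python3 -m inch '{"translation":[[0,0,0],[0,0,-0.001],[0,0,-0.004],[0,0,-0.006],[0,0,-0.01],[0,0,-0.02],[0,0,-0.025],[0,0,-0.025],[0,0,-0.025],[0,0,-0.03],[0,0,-0.03],[0,0,0]],"turn":[0,0,0,0,0,0,0,0,0,0,0,0]}'
python3 - <<'E'
from h import *
np.set_printoptions(precision=4,suppress=True)
for c in ["side","wrist"]:
    p=get_image(c); W=cloud(p); hsv=cv2.cvtColor(p["color"],cv2.COLOR_RGB2HSV)
    if c=="side": save(p,"end.png",(150,130,470,370),2)
    g=(hsv[...,0]>45)&(hsv[...,0]<85)&(hsv[...,1]>100)&(np.abs(W[...,0]-.5)<.06)&(np.abs(W[...,1]+.08)<.06)
    G=W[g]; print(c,g.sum(),np.median(G,0))
    m=(np.hypot(W[...,0]-.568,W[...,1]-.077)<.045)&(W[...,2]>.115)&(W[...,2]<.145); P=W[m]
    if len(P): print("cap",len(P),(P.min(0)+P.max(0))/2,P.max(0))
    for n in ["bottle_mid","jar_mid","beaker_mid","amber_mid"]:
        for r in look_for(p,n)[:2]: print(n,np.round(r["point"],3),round(r["score"],2))
E
```

```text
time: 26.45
ee_pos: [0.4146, -0.0532, 0.2654]
eef_rot: [0.242, 0.683, 0.679, 0.118]
wrist_force: [0.2, -0.2, -0.9]
grip_width: -0.004
finger_force: 0.0
side 103 [ 0.4946 -0.0722  0.1196]
cap 185 [0.5648 0.0801 0.1269] [0.5821 0.0986 0.1386]
bottle_mid [0.557 0.095 0.091] 0.94
bottle_mid [0.526 0.262 0.058] 0.91
jar_mid [ 0.454 -0.322  0.08 ] 0.75
beaker_mid [ 0.603 -0.335  0.04 ] 0.72
amber_mid [0.586 0.336 0.04 ] 0.91
wrist 1739 [ 0.4957 -0.0812  0.1194]
cap 1337 [0.5684 0.0672 0.1257] [0.5866 0.0763 0.1364]
bottle_mid [0.553 0.065 0.097] 0.58
jar_mid [ 0.49  -0.083  0.119] 0.27
```

View pics/end.png

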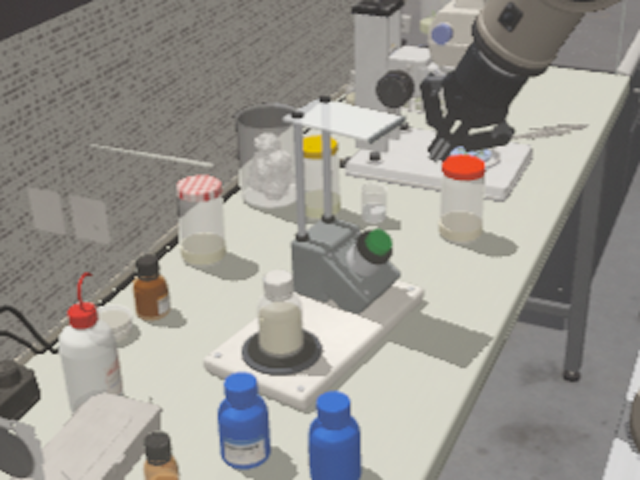

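The button is back up at (378,245), at the same measured height as before the press. The bottle stands on the pad at (281,315), the bystanders have not moved, and the robot touches nothing.

```bash
python3 -c "
from workcell import *
print(hand_in())"
```

```text
the job is handed in; nothing more can be done
None
```

I handed the job in at about 26 s: the bottle stands released on the pad, and the button was held at its hard stop for about half a second (wrist force about 29 N) and sprang back; the hand-in call returned no verdict.

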